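# Book the job, then run the bolts into the tote's red corner

## Task

Book the job on: squeeze the orange trigger of the scanner lying in its cradle fully in for a moment and let it spring right back. Then lift the blue parts tote by its handle well clear of the bench and tip it about 35 degrees, red corner lowest, until all three bolts have slid together into the red corner. Finish still holding the tote up like that, tilted and at rest with the bolts in the corner; spill nothing and leave the other things on the bench alone.

Things in the scene. Friction and masses are not known exactly. Their poses are not given: they have to be found in the camera images.
- scanner: Scanner (grey head, black grip, orange trigger) lying on its side in a cradle fixed to the bench, looking at a card with black bars. Origin on the bench under the grip; x towards the card, y along the grip to the head, z up. In mm: base plate 12 high, x -70..160, y -78..88; grip x -14..14, y -82..32, z 50..82; head x -40..89, y 32..88, top z 91; card x 150, top z 83. Free below at y -45..10.
- scanner_grasp (a point): Where a gripper pointing down squeezes: scanner x 6.5, y -12, z 66 mm, axes as the scanner's. Fingers close along x: one behind the grip (its back face 20.5 mm to -x of this point), one on the trigger (+x side, the only one that gives). Trigger and grip measure about 50 mm here at rest, about 40 fully squeezed and then centred on this point.
- trigger (a joint): Orange sprung trigger, hinged on a vertical pin next to the head: 0 released, 0.30 rad (stop) fully squeezed. At the squeeze point it needs 3 N to start and about 10 N at the stop (20 N of grip is plenty), and springs back by itself.
- tote: Open blue parts tote with fixed carrying handle, loose, 0.25 to 0.4 kg. Outside 220 (x) x 170 (y) x 55 high, rim 230 x 180, walls and floor 5. Origin under the middle of its floor, z up, x along the handle. The corner at -x, +y is red inside and out. Slick inside: tipped diagonally, bolts run into the low corner from about 25 to 30 degrees, freely at 35; a little rocking frees a caught one.
- tote_handle (a point): Middle of the handle's black rubber sleeve, 115 mm above the tote's underside, axes as the tote's: sleeve 90 long (x) x 20 wide (y) x 24 high (z). Held by posts at the two end walls (x +-107); free below down to the bolts, more than 70 mm.
- corner_red (a point): Inner bottom corner of the tote in the red corner, at tote x -105, y +80, z 5.
- hex_bolt_1: One of three like hexagon bolts lying loose in the tote, 36 long, head 19 across, shank 11, 30 g. Origin in the middle of the head's end face, z along the shank.
- hex_bolt_2: One of three like hexagon bolts lying loose in the tote, 36 long, head 19 across, shank 11, 30 g. Origin in the middle of the head's end face, z along the shank.
- hex_bolt_3: One of three like hexagon bolts lying loose in the tote, 36 long, head 19 across, shank 11, 30 g. Origin in the middle of the head's end face, z along the shank.
- green_tin: Bystander: small paint tin with a green band, 72 across, 122 high. Loose; leave it alone. Origin under its middle.
- spanner: Bystander: small steel spanner lying flat, 164 long. Loose; leave it alone. Origin under its middle.
- cork: Bystander: cork sanding block 40x70x28. Loose; leave it alone. Origin under its middle.
- bolt_mid_1 (a point): Middle of hex_bolt_1's length, on its axis.
- bolt_mid_2 (a point): Middle of hex_bolt_2's length, on its axis.
- bolt_mid_3 (a point): Middle of hex_bolt_3's length, on its axis.

How it is judged:
On the way, in this order (a step that is already met when the one before it is completed fails the run):
1. the trigger is squeezed fully in (value of joint trigger above 0.25 rad), for 0.1 s.
2. the trigger has sprung back (value of joint trigger below 0.05 rad), for 0.1 s.
3. the tote is lifted clear of the bench by the gripper (height (world z) of tote above 0.04 m and contact force between tote and the fingers above 1 N), for 0.2 s.
At the end, for the whole second after the job is handed in: Trigger released; the fingers alone hold the tote at rest, its red inner corner over 30 mm above the bench, tilted 20 to 50 degrees with the red corner lowest (tote x axis 7 degrees or more up, y axis down); all three bolts at rest inside, middles within 110 mm of that inner corner (value of joint trigger below 0.05 rad and height (world z) of corner_red above 0.03 m and angle between tote's own x axis and vertical below 1.45 rad and angle between tote's own y axis and vertical above 1.69 rad and angle between tote's own z axis and vertical between 0.35 and 0.87 rad and contact force between tote and the fingers above 1 N and contact force between tote and scanner below 0.2 N and linear speed of each of tote, hex_bolt_1, hex_bolt_2, hex_bolt_3 below 0.03 m/s and contact force between tote and green_tin below 0.2 N and contact force between tote and spanner below 0.2 N and contact force between tote and cork below 0.2 N and distance between each of bolt_mid_1, bolt_mid_2, bolt_mid_3 and corner_red below 0.11 m and z of bolt_mid_1 in the frame of tote between 0 and 0.06 m and x of each of bolt_mid_1, bolt_mid_2, bolt_mid_3 in the frame of tote above -0.11 m and y of each of bolt_mid_1, bolt_mid_2, bolt_mid_3 in the frame of tote below 0.085 m and z of bolt_mid_2 in the frame of tote between 0 and 0.06 m and z of bolt_mid_3 in the frame of tote between 0 and 0.06 m); the arm keeps its last pose, push and grip.
It fails at once if a bystander is pushed more than 30 mm (distance of any of green_tin, spanner, cork from where it was at the start of the episode above 0.03 m).
It fails at once if a bolt is spilled out of the tote (distance between any of hex_bolt_1, hex_bolt_2, hex_bolt_3 and tote above 0.19 m).
It fails at once if the tote is tipped beyond 60 degrees (angle between tote's own z axis and vertical above 1.05 rad).
It also fails if it takes over 58 s, if anything falls off the work surface, if the arm or the gripper's body presses on something with over 40 N, if the wrist force passes 120 N, or if a joint passes its speed limit or range.

## Robot

A 6-joint arm with a two-finger parallel gripper is mounted at the origin on a cart in front of the work surface, level with it; the furniture and walls round the work are solid. World frame = base frame: x ahead of the robot, y to its left, z up, the work surface at z = 0. Lengths are in m, angles in rad, forces in N, time in s.
With the tool pointing down it reaches from about 0.425 to 0.925 m from the base axis. Payload 12.5 kg.
Tool frame: the origin (TCP) lies on the centre line of the jaws, within the pads' length; the fingertips stand 11 mm ahead of it and the grasp point (between the pads) lies 8 mm behind it (tips_ahead is the distance from the TCP to the fingertips, in m); z points along the fingers, y is the line along which they close (so a half turn about z gives the same grasp; the last joint's range is limited). The gripper opens to 85 mm and grips with 20 to 120 N. Pads are 22 mm wide; open, the fingers measure 114 mm over their backs; the gripper's body (76 mm by 85 mm) begins 54 mm behind the grasp point. The pads swing forward as they close: fully open they stand 13 mm farther back than shut.
Start: joints at [1.151, 0.491, 1.559, -0, 1.092, -0.106], TCP at [0.193, 0.595, 0.242] pointing down, gripper open.
Joint ranges: [-3.1, 3.1], [-0.84, 2.19], [0.05, 2.79], [-1.13, 4.28], [0.06, 2.93], [-2.69, 2.69]. Speed limits (rad/s): [2.22, 2.22, 2.79, 3.14, 3.14, 3.14].

## Interface

Orientations are given as a unit quaternion [w, x, y, z].
In Python, from plant import * gives the robot as it stands. The module is installed in compiled form; this text tells all that it offers.
- The arm moves only by the tool send_rows, never from a script. Its argument "series" is a list of rows, each a list of 7 numbers: the finger opening in mm, from 0 to 85.4, then the shift along the tool's x, y, z normalised to -1 to 1, where 1 is 0.06 m, then the turn, a rotation vector about the tool's x, y, z normalised to -1 to 1, where 1 is 4 degrees. In form: [[jaw, tx, ty, tz, ax, ay, az], ...]. A call has 1 to 10 rows; each row shifts and turns the commanded pose from where the row before left it, along the tool's axes as they then stand; what a row does not reach is not made up. A row lasts 1/8 s, in which the tool goes at most 62.5 mm and 10.7 degrees, less where a joint would pass 70% of its speed; a pose out of reach is approached as far as the arm can. A call with a number of a shift or a turn outside -1 to 1 is refused whole. A call with a gripper value outside its range is refused whole. The fingers move at their own pace and stop on an object; "squeeze" is the grip in N (left out, the last holds). Time passes only in rows, so rows that do not move let the fingers close. It gives the time, the measured TCP pose, the force, the opening and the grip force at its end, in the units of the state.
- sense(): the state, without advancing time (a new reading comes with each control period).
- read_camera(name): name is "scene" or "top"; returns the picture (400x640x3 uint8, red, green, blue); there is no depth.
- camera_model(name): a dict with "K" (3x3 intrinsics, pixels), "rvec" (rotation vector, rad) and "tvec" (3), from world to camera coordinates, as OpenCV has them. Camera axes: x right, y down, z forward; pixel columns grow to the right and rows downward; lengths in m; the calibration is good to about 2 mm. A picture is of the moment at which its call begins. camera_model takes no time and is no camera call.
- job_done(): hands the job in; it is judged then, once.
The state is a dict: "clock": time; "joints": joint angles; "joint_vel": joint speeds; "joint_efforts": joint torques, N m; "position": TCP position; "ee_rot": TCP orientation; "ft_force": force on the tool from outside, world axes, zero at the start; "moment": the same for the moment, N m; "gripper_width": opening from 0.0 (shut) to 1.0 (fully open); "grasp_force": force on a finger pad.
Only numpy, scipy, OpenCV 4.12 (cv2) and the standard library are available. Lean on these libraries where they do the work, as an engineer would, in place of code of your own. Each camera call takes 0.05 s, during which the arm holds its last target. There are 200 camera calls.

## Working session

There is one attempt and no reset: what is moved stays moved. The work goes in short steps, Python scripts to look and compute and a tool call to move; the robot and the scene stay as the last step left them, time stands still between calls to the robot, and variables do not carry over. Pictures are saved under pics/ and viewed, at most 10 in all, crops included, and the job is handed in when it is done.

Besides the shell and the picture viewer there is one more tool, called after "Emit:" by a JSON object that holds its "fn" and its "kwargs". send_rows: Moves the arm, as the interface text tells. Scaled input: -1 to 1 covers 0.06 m each way for a shift and 4 degrees each way for a turn. Its arguments: {"type":"object","properties":{"series":{"type":"array"},"squeeze":{"type":"number"}},"required":["series"]}

```bash
mkdir -p pics; python3 - <<'E'
from plant import *
import cv2
for n in("scene","top"):
    im=read_camera(n); cv2.imwrite(f"pics/{n}0.png",im[:,:,::-1]); m=camera_model(n); print(n,m)
s=sense(); print({k:s[k] for k in("clock","position","ee_rot","gripper_width","ft_force")})
E
```

```text
scene {'K': array([[483.37102529,   0.        , 326.22143904],
       [  0.        , 483.37102529, 200.49478316],
       [  0.        ,   0.        ,   1.        ]]), 'rvec': array([ 2.05222987, -0.916298  ,  0.48033367]), 'tvec': array([-0.36788843,  0.33151862,  0.97587807])}
top {'K': array([[439.10581856,   0.        , 314.62944056],
       [  0.        , 439.10581856, 204.36099932],
       [  0.        ,   0.        ,   1.        ]]), 'rvec': array([ 2.19509232, -2.17860551,  0.08496695]), 'tvec': array([0.01783172, 0.53443831, 1.56063105])}
{'clock': 0.1, 'position': array([0.19280929, 0.59430617, 0.24179848]), 'ee_rot': array([-1.34052745e-04,  1.56250458e-01,  9.87717340e-01, -4.82593133e-04]), 'gripper_width': 0.9955564702918134, 'ft_force': array([-0.22149087, -1.04255727, -0.66791464])}
```

View pics/scene0.png

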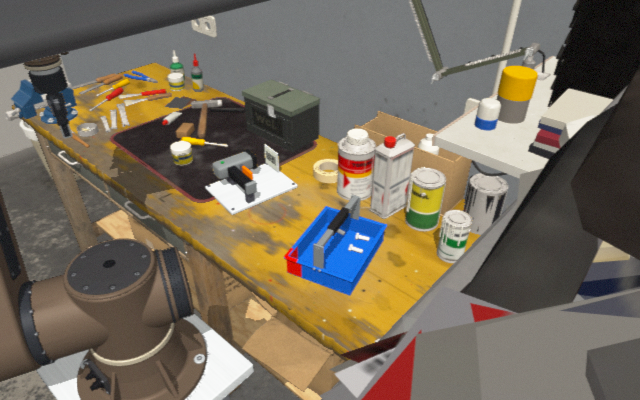

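View pics/top0.png

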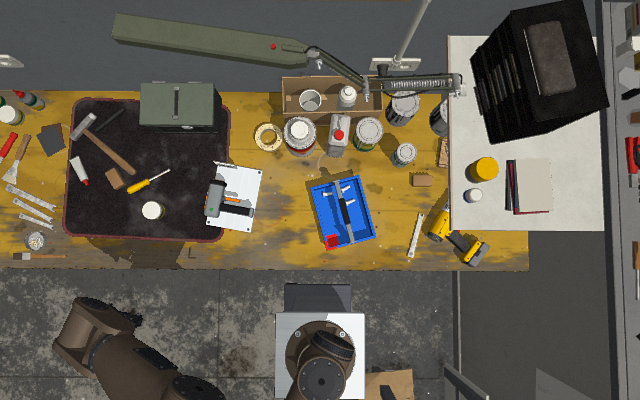

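Scene view: scanner around (245,180), tote around (337,245) with its red corner at (293,260). In the top view the scanner is at (233,198), the tote at (342,210), its red corner at (331,242), the spanner at (414,235), the cork at (421,180) and the tin at (404,153). I'll zoom in next.

```bash
cat >h.py <<'E'
import numpy as np, cv2
from plant import *
class Cam:
    def __init__(s,n):
        m=camera_model(n); s.K=m["K"]; s.r=np.array(m["rvec"]); s.t=np.array(m["tvec"]); s.R=cv2.Rodrigues(s.r)[0]; s.c=-s.R.T@s.t
        s.P=s.K@np.c_[s.R,s.t]
    def plane(s,uv,z):
        d=s.R.T@np.linalg.inv(s.K)@np.array([uv[0],uv[1],1.]); return s.c+d*(z-s.c[2])/d[2]
    def proj(s,p): return cv2.projectPoints(np.array(p,float).reshape(-1,3),s.r,s.t,s.K,None)[0].reshape(-1,2)
S,T=Cam("scene"),Cam("top")
def tri(us,ut):
    X=cv2.triangulatePoints(S.P,T.P,np.array(us,float).reshape(2,1),np.array(ut,float).reshape(2,1))[:,0]; X=X[:3]/X[3]
    return X, np.linalg.norm(S.proj(X)[0]-us)+np.linalg.norm(T.proj(X)[0]-ut)
E
python3 - <<'E'
import cv2,numpy as np
t=cv2.imread("pics/top0.png"); s=cv2.imread("pics/scene0.png")
z=lambda i,x,y,w,h,k:cv2.resize(i[y:y+h,x:x+w],None,fx=k,fy=k,interpolation=cv2.INTER_CUBIC)
cv2.imwrite("pics/c1.png",np.hstack([z(t,200,155,66,90,6),z(t,305,165,66,90,6)]))
cv2.imwrite("pics/c2.png",np.hstack([z(s,200,140,100,75,4),z(s,285,185,100,75,4)]).copy() if 0 else np.vstack([z(s,200,140,120,75,4),z(s,275,188,120,75,4)]))
E
```

```text
(no output)
```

View pics/c1.png

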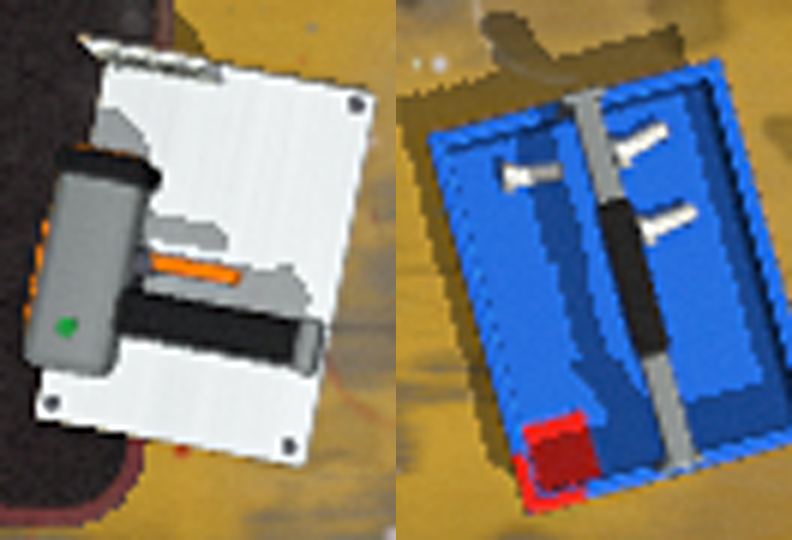

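View pics/c2.png

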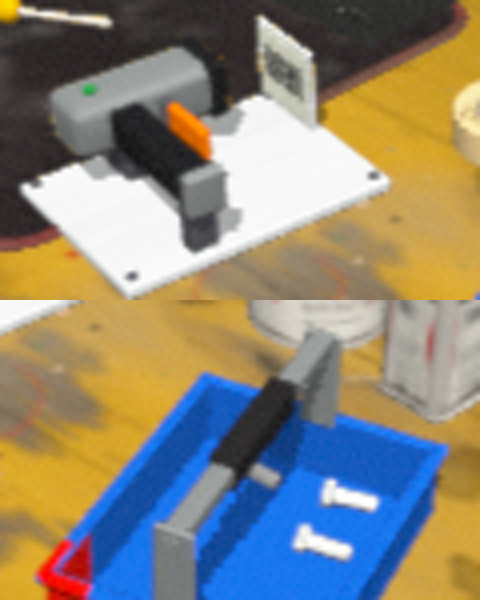

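Crops: the scanner lies head to the left with the trigger up (+x) in the top view. The handle sleeve is clear, and the three bolts are at the +x end of the tote. I'll triangulate from corner pixels.

```bash
python3 - <<'E'
from h import *
np.set_printoptions(precision=4,suppress=True)
ct=lambda x,y:(x/6+200-1/3,y/6+155-1/3); cs=lambda x,y:(x/4+200-.4,y/4+140-.4)
tt=lambda x,y:((x-396)/6+305-1/3,y/6+165-1/3); ts=lambda x,y:(x/4+275-.4,(y-300)/4+188-.4)
print("scanner")
L={"plate(-70,-78)":(cs(132,298),ct(302,465),.012),"plate(-70,88)":(cs(20,188),ct(37,418),.012),"plate(160,-78)":(cs(390,180),ct(376,92),.012),
"cap(14,-82)":(cs(222,168),ct(322,320),.082),"cap(-14,-82)":(cs(180,185),ct(314,376),.082),"green":(cs(90,90),ct(67,327),.091),
"rim+x+y":(ts(205,375),tt(430,135),.055),"rim+x-y":(ts(447,450),tt(720,60),.055),"rim red":(ts(38,580),tt(530,513),.055)}
for k,(a,b,z) in L.items(): X,e=tri(a,b); print(k,X,"err %.1f"%e,"planeT",T.plane(b,z)[:2],"planeS",S.plane(a,z)[:2])
# black sleeve mask ends
for n,C,box in(("top",T,(335,190,360,230)),("scene",S,(320,200,355,240))):
    im=cv2.imread(f"pics/{n}0.png"); x0,y0,x1,y1=box; m=(im[y0:y1,x0:x1].max(2)<50).astype(np.uint8)
    k,l,st,c=cv2.connectedComponentsWithStats(m); i=1+np.argmax(st[1:,4]); ys,xs=np.where(l==i); r=cv2.minAreaRect(np.c_[xs+x0,ys+y0].astype(np.float32)); print(n,st[i],c[i]+[x0,y0],r,cv2.boxPoints(r).tolist())
    print(C.plane(c[i]+[x0,y0],.127),C.plane(c[i]+[x0,y0],.120))
# orange trigger centroid
for n,C,box in(("top",T,(222,190,245,206)),("scene",S,(238,160,256,184))):
    im=cv2.imread(f"pics/{n}0.png").astype(int); x0,y0,x1,y1=box; q=im[y0:y1,x0:x1]; m=(q[:,:,2]>150)&(q[:,:,1]<q[:,:,2]*.7)&(q[:,:,0]<90); ys,xs=np.where(m);print(n,"orange",xs.min()+x0,xs.max()+x0,ys.min()+y0,ys.max()+y0,xs.mean()+x0,ys.mean()+y0)
E
```

```text
scanner
plate(-70,-78) [0.4354 0.2529 0.0018] err 1.9 planeT [0.4328 0.2535] planeS [0.4296 0.24  ]
plate(-70,88) [0.4612 0.4125 0.009 ] err 1.0 planeT [0.4597 0.4128] planeS [0.4598 0.4076]
plate(160,-78) [0.6595 0.2126 0.0089] err 0.4 planeT [0.6585 0.2128] planeS [0.6568 0.2091]
cap(14,-82) [0.5152 0.2337 0.0823] err 0.2 planeT [0.5155 0.2336] planeS [0.5153 0.2343]
cap(-14,-82) [0.482  0.2385 0.0824] err 0.9 planeT [0.4833 0.2376] planeS [0.4815 0.2399]
green [0.5114 0.3774 0.0881] err 1.1 planeT [0.5098 0.3778] planeS [0.5098 0.3724]
rim+x+y [0.5934 0.037  0.0515] err 0.5 planeT [0.5924 0.0376] planeS [0.5904 0.0335]
rim+x-y [ 0.6392 -0.1339  0.0517] err 0.5 planeT [ 0.6382 -0.1329] planeS [ 0.6361 -0.1365]
rim red [ 0.3728 -0.0236  0.0509] err 1.1 planeT [ 0.3717 -0.0223] planeS [ 0.3709 -0.0278]
top [  4   8  11  26 133] [343.985  210.4511] ((343.942626953125, 210.6311492919922), (25.48062515258789, 5.554203987121582), 76.75948333740234) [[338.3213195800781, 198.86557006835938], [343.7278747558594, 197.59344482421875], [349.5639343261719, 222.396728515625], [344.1573791503906, 223.66885375976562]]
[ 0.5068 -0.0761  0.127 ] [ 0.5072 -0.0766  0.12  ]
scene [  9   8  19  25 180] [339.0167 219.4667] ((338.8230895996094, 219.58462524414062), (8.332050323486328, 25.522384643554688), 37.87498474121094) [[327.70001220703125, 227.10000610351562], [343.3692626953125, 206.953857421875], [349.9461669921875, 212.06924438476562], [334.27691650390625, 232.21539306640625]]
[ 0.5006 -0.0871  0.127 ] [ 0.5074 -0.0816  0.12  ]
top orange 225 239 197 201 231.94871794871796 199.33333333333334
scene orange 242 251 165 179 246.68354430379748 171.48101265822785
```

Emit:
{"fn": "send_rows", "kwargs": {"series": [[85,0,0,0,0,0,1],[85,0,0,0,0,0,1],[85,0,0,0,0,0,1],[85,0,0,0,0,0,1],[85,0,0,0,0,0,1],[85,0,0,0,0,0,1],[85,0,0,0,0,0,1],[85,0,0,0,0,0,1],[85,0,0,0,0,0,1],[85,0,0,0,0,0,1]], "squeeze": 20}}

```text
clock: 1.35
position: [0.1928, 0.5943, 0.242]
ee_rot: [0.0, 0.486, 0.874, -0.0]
ft_force: [-0.4, 0.1, -0.4]
gripper_width: 0.994
grasp_force: 0.0
```

Emit:
{"fn": "send_rows", "kwargs": {"series": [[85,0,0,0,0,0,1],[85,0,0,0,0,0,1],[85,0,0,0,0,0,1],[85,0,0,0,0,0,1],[85,0,0,0,0,0,1],[85,0,0,0,0,0,1],[85,0,0,0,0,0,1],[85,0,0,0,0,0,1],[85,0,0,0,0,0,1],[85,0,0,0,0,0,1]]}}

```text
clock: 2.6
position: [0.1928, 0.5944, 0.242]
ee_rot: [0.0, 0.755, 0.655, -0.0]
ft_force: [0.1, -0.1, -0.4]
gripper_width: 0.999
grasp_force: 0.0
```

Emit:
{"fn": "send_rows", "kwargs": {"series": [[85,0,0,0,0,0,0.5],[85,0,0,0,0,0,0]]}}

```text
clock: 2.85
position: [0.1929, 0.5944, 0.2422]
ee_rot: [0.0, 0.766, 0.643, -0.0]
ft_force: [0.5, 0.4, 0.1]
gripper_width: 0.997
grasp_force: 0.0
```

```bash
cat >>h.py <<'E'
from scipy.spatial.transform import Rotation as Ro
def RT(): q=sense()["ee_rot"]; return Ro.from_quat([q[1],q[2],q[3],q[0]])
def go(p):
    s=sense(); R=RT().as_matrix(); d=np.array(p)-s["position"]; y=R[:,1]
    print("t",s["clock"],"pos",s["position"].round(4),"F",np.round(s["ft_force"],1),"w",round(float(s["gripper_width"]),3),"g",round(float(s["grasp_force"]),1)); print("tool y ang",np.degrees(np.arctan2(y[1],y[0])),"z",R[:,2].round(3),"joints",np.round(s["joints"],2)); print("units xyz",(R.T@d/.06).round(3))
E
python3 -c "
from h import *
go([.5187,.3037,.20])
im=lambda:0
o=np.array([.5144,.3166]);a=np.radians(-10);c,s=np.cos(a),np.sin(a)
P=lambda x,y,z:[*(o+[c*x/1e3-s*y/1e3,s*x/1e3+c*y/1e3]),z/1e3]
print(T.proj([P(27,-40,82),P(27,10,82),P(0,-82,82)]),S.proj([P(27,-40,82),P(0,-82,82)]))
"
```

```text
t 2.85 pos [0.1929 0.5944 0.2422] F [0.5 0.4 0.1] w 0.997 g 0.0
tool y ang -9.946597496137898 z [-0. -0. -1.] joints [1.15 0.49 1.56 0.   1.09 1.32]
units xyz [-3.835  6.185  0.703]
[[242.13974058 202.55635139]
 [227.92159016 199.93983206]
 [252.59426253 212.43661394]] [[251.08353741 173.89511651]
 [250.65423323 183.61639223]]
```

Emit:
{"fn": "send_rows", "kwargs": {"series": [[85,-0.4,0.6,0.07,0,0,0],[85,-0.4,0.6,0.07,0,0,0],[85,-0.4,0.6,0.07,0,0,0],[85,-0.4,0.6,0.07,0,0,0],[85,-0.4,0.6,0.07,0,0,0],[85,-0.4,0.6,0.07,0,0,0],[85,-0.4,0.6,0.07,0,0,0],[85,-0.4,0.6,0.07,0,0,0],[85,-0.4,0.6,0.07,0,0,0],[85,-0.24,0.78,0.07,0,0,0]]}}

```text
clock: 4.1
position: [0.5189, 0.3022, 0.2004]
ee_rot: [-0.0, 0.766, 0.643, 0.0]
ft_force: [0.2, 0.3, -0.4]
gripper_width: 0.992
grasp_force: 0.0
```

Emit:
{"fn": "send_rows", "kwargs": {"series": [[85,0,0,0,0,0,0],[85,0,0,0,0,0,0],[85,0,0,0,0,0,0]]}}

```text
clock: 4.47
position: [0.5174, 0.3039, 0.2005]
ee_rot: [-0.0, 0.765, 0.643, 0.0]
ft_force: [-0.5, -0.2, -0.2]
gripper_width: 0.989
grasp_force: 0.0
```

```bash
python3 -c "
from h import *
go([.5187,.3037,.058])
im=read_camera('top');im2=read_camera('scene');z=lambda i,x,y,w,h,k:cv2.resize(i[y:y+h,x:x+w,::-1],None,fx=k,fy=k,interpolation=2)
cv2.imwrite('pics/c3.png',np.hstack([z(im,195,150,80,90,5),z(im2,200,110,80,90,5)]))
"
```

```text
t 4.475 pos [0.5174 0.3039 0.2005] F [-0.5 -0.2 -0.2] w 0.989 g 0.0
tool y ang -9.899063988317797 z [-0.  0. -1.] joints [0.42 0.5  1.67 0.   0.97 0.59]
units xyz [-0.     0.023  2.375]
```

View pics/c3.png

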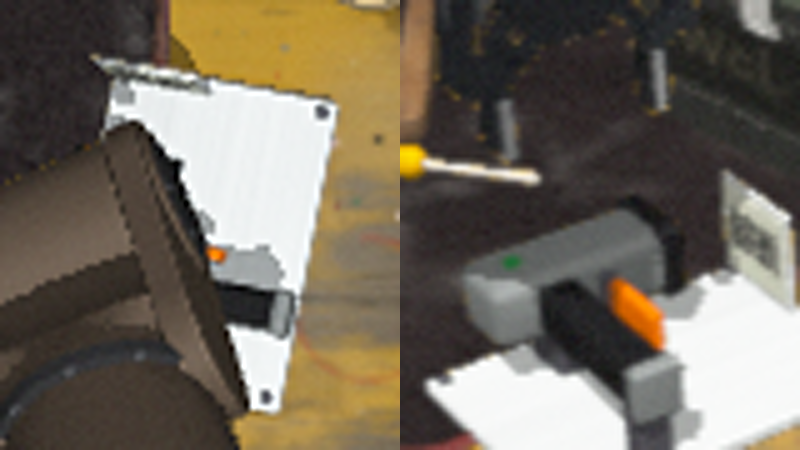

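The camera agrees: open fingers straddle the trigger and grip. Descending.

Emit:
{"fn": "send_rows", "kwargs": {"series": [[85,0,0.02,0.3,0,0,0],[85,0,0,0.3,0,0,0],[85,0,0,0.3,0,0,0],[85,0,0,0.3,0,0,0],[85,0,0,0.3,0,0,0],[85,0,0,0.3,0,0,0],[85,0,0,0.3,0,0,0],[85,0,0,0.275,0,0,0],[85,0,0,0,0,0,0]]}}

```text
clock: 5.7
position: [0.5189, 0.3029, 0.0564]
ee_rot: [-0.0, 0.766, 0.643, -0.001]
ft_force: [0.2, 0.6, 0.8]
gripper_width: 0.993
grasp_force: 0.0
```

Emit:
{"fn": "send_rows", "kwargs": {"series": [[60,0,0,0,0,0,0],[55,0,0,0,0,0,0],[50,0,0,0,0,0,0],[46,0,0,0,0,0,0],[42,0,0,0,0,0,0],[40,0,0,0,0,0,0],[40,0,0,0,0,0,0]], "squeeze": 20}}

```text
clock: 6.58
position: [0.5216, 0.3031, 0.06]
ee_rot: [0.001, 0.766, 0.642, 0.003]
ft_force: [4.3, -6.1, 10.1]
gripper_width: 0.482
grasp_force: 20.2
```

```bash
python3 -c "
from h import *
go([.5187,.3037,.058])
"
```

```text
t 6.575 pos [0.5216 0.3031 0.06  ] F [ 4.3 -6.1 10.1] w 0.482 g 20.2
tool y ang -10.045237651869185 z [ 0.006  0.002 -1.   ] joints [ 0.42  0.69  1.77 -0.    0.68  0.59]
units xyz [ 0.002 -0.049  0.033]
```

Emit:
{"fn": "send_rows", "kwargs": {"series": [[37,0,0,0,0,0,0],[35,0,0,0,0,0,0],[35,0,0,0,0,0,0],[35,0,0,0,0,0,0],[35,0,0,0,0,0,0]], "squeeze": 28}}

```text
clock: 7.2
position: [0.5215, 0.3031, 0.0601]
ee_rot: [0.001, 0.766, 0.642, 0.003]
ft_force: [4.5, -5.9, 10.8]
gripper_width: 0.484
grasp_force: 27.4
```

```bash
python3 -c "
from h import *
go([.5187,.3037,.058])
im=read_camera('top');im2=read_camera('scene');z=lambda i,x,y,w,h,k:cv2.resize(i[y:y+h,x:x+w,::-1],None,fx=k,fy=k,interpolation=2)
cv2.imwrite('pics/c4.png',np.hstack([z(im,200,160,80,90,5),z(im2,205,125,80,90,5)]))
"
```

```text
t 7.2 pos [0.5215 0.3031 0.0601] F [ 4.5 -5.9 10.8] w 0.484 g 27.4
tool y ang -10.051616749801632 z [ 0.005  0.002 -1.   ] joints [ 0.42  0.69  1.77 -0.    0.68  0.59]
units xyz [ 0.002 -0.047  0.034]
```

View pics/c4.png

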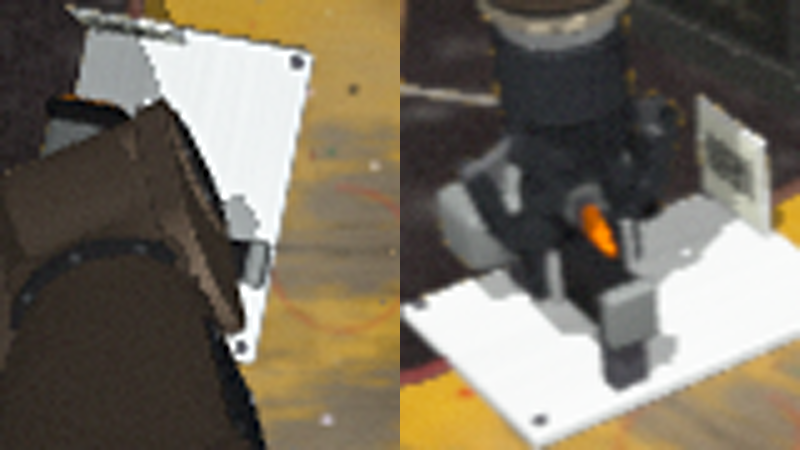

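The fingers straddle the grip. The opening stays at 41 mm at both 20 N and 28 N, so the trigger is against its stop. Releasing and rising.

Emit:
{"fn": "send_rows", "kwargs": {"series": [[50,0,0,0,0,0,0],[65,0,0,0,0,0,0],[85,0,0,0,0,0,0],[85,0,0,0,0,0,0],[85,0,0,0,0,0,0],[85,0,0,0,0,0,0],[85,0,0,0,0,0,0]]}}

```text
clock: 8.18
position: [0.5193, 0.3032, 0.0578]
ee_rot: [-0.0, 0.766, 0.643, 0.0]
ft_force: [0.4, 0.4, -0.6]
gripper_width: 0.992
grasp_force: 0.0
```

Emit:
{"fn": "send_rows", "kwargs": {"series": [[85,0,0,-0.4,0,0,0],[85,0,0,-0.5,0,0,0],[85,0,0,-0.5,0,0,0],[85,0,0,-0.5,0,0,0],[85,0,0,-0.5,0,0,0],[85,0,0,-0.5,0,0,0],[85,0,0,-0.4,0,0,0],[85,0,0,-0.4,0,0,0],[85,0,0,0,0,0,0],[85,0,0,0,0,0,0]]}}

```text
clock: 9.43
position: [0.519, 0.303, 0.2788]
ee_rot: [-0.0, 0.766, 0.643, -0.001]
ft_force: [0.3, 0.5, -0.7]
gripper_width: 0.994
grasp_force: 0.0
```

```bash
python3 - <<'E'
from h import *
go([.5187,.3037,.25])
def ends(C,im,box):
    x0,y0,x1,y1=box; m=(im[y0:y1,x0:x1].max(2)<60).astype(np.uint8)
    k,l,st,c=cv2.connectedComponentsWithStats(m); i=1+np.argmax(st[1:,4]); ys,xs=np.where(l==i); return c[i]+[x0,y0],xs+x0,ys+y0
# triangulate sleeve centroid; refine by noting scene sees the top + one side
t=cv2.imread("pics/top0.png");s=cv2.imread("pics/scene0.png")
ct=ends(T,t,(335,190,360,230))[0]; c_s=ends(S,s,(320,200,355,240))[0]
print("sleeve",tri(c_s,ct))
a=np.radians(15.2);ex=np.array([np.cos(a),np.sin(a),0]);ey=np.array([-np.sin(a),np.cos(a),0])
for b in([.505,-.0776,0],[.507,-.077,0]):
  b=np.array(b)
  c=[b+ex*i*.045+ey*j*.010+np.array([0,0,.127 if k else .103]) for i in(-1,1) for j in(-1,1) for k in(0,1)]
  for C,im,n in((T,t,"T"),(S,s,"S")):
    h=cv2.convexHull(C.proj(c).astype(np.float32)); M=cv2.moments(h); print(n,"pred centroid",M["m10"]/M["m00"],M["m01"]/M["m00"],"area",M["m00"])
print(ct,c_s)
im=read_camera("top"); o=im[190:206,222:245].astype(int); m=(o[:,:,0]>150)&(o[:,:,1]<o[:,:,0]*.7)&(o[:,:,2]<90); print("orange px",m.sum())
E
```

```text
t 9.425 pos [0.519  0.303  0.2788] F [ 0.3  0.5 -0.7] w 0.994 g 0.0
tool y ang -9.980973856810577 z [-0.001 -0.    -1.   ] joints [0.42 0.42 1.57 0.   1.15 0.59]
units xyz [ 0.011 -0.007  0.481]
sleeve (array([ 0.50866793, -0.07816295,  0.11716065]), np.float64(1.2490054902405037))
T pred centroid 344.17718669149133 211.11671032696012 area 175.13918033451773
S pred centroid 336.73715339280045 221.22452041351795 area 366.1183192380704
T pred centroid 344.0010428210365 210.52405248050846 area 175.14112614258192
S pred centroid 337.08425472192613 220.73877672885033 area 364.84698598715477
[343.95683453 210.46043165] [338.90610329 219.49295775]
orange px 20
```

Emit:
{"fn": "send_rows", "kwargs": {"series": [[85,0,0,0,0,0,1],[85,0,0,0,0,0,1],[85,0,0,0,0,0,1],[85,0,0,0,0,0,1],[85,0,0,0,0,0,1],[85,0,0,0,0,0,1],[85,0,0,0,0,0,1],[85,0,0,0,0,0,1],[85,0,0,0,0,0,1],[85,0,0,0,0,0,1]]}}

```text
clock: 10.72
position: [0.5191, 0.303, 0.2786]
ee_rot: [0.0, 0.94, 0.341, -0.001]
ft_force: [-0.1, 0.1, -0.3]
gripper_width: 0.992
grasp_force: 0.0
```

Emit:
{"fn": "send_rows", "kwargs": {"series": [[85,0,0,0,0,0,1],[85,0,0,0,0,0,1],[85,0,0,0,0,0,1],[85,0,0,0,0,0,1],[85,0,0,0,0,0,1],[85,0,0,0,0,0,1],[85,0,0,0,0,0,0.2],[85,0,0,0,0,0,0]]}}

```text
clock: 11.72
position: [0.5193, 0.3031, 0.2792]
ee_rot: [0.0, 0.991, 0.133, -0.0]
ft_force: [-0.0, 0.1, 0.7]
gripper_width: 0.999
grasp_force: 0.0
```

```bash
python3 -c "
from h import *
go([.507,-.077,.22])
"
```

```text
t 11.725 pos [0.5193 0.3031 0.2792] F [-0.   0.1  0.7] w 0.999 g 0.0
tool y ang -74.71388422917936 z [-0.001 -0.    -1.   ] joints [0.42 0.42 1.57 0.   1.15 1.72]
units xyz [-1.867  6.057  0.989]
```

Emit:
{"fn": "send_rows", "kwargs": {"series": [[85,-0.19,0.6,0.1,0,0,0],[85,-0.19,0.6,0.1,0,0,0],[85,-0.19,0.6,0.1,0,0,0],[85,-0.19,0.6,0.1,0,0,0],[85,-0.19,0.6,0.1,0,0,0],[85,-0.19,0.6,0.1,0,0,0],[85,-0.19,0.6,0.1,0,0,0],[85,-0.19,0.6,0.1,0,0,0],[85,-0.19,0.6,0.1,0,0,0],[85,-0.157,0.657,0.1,0,0,0]]}}

```text
clock: 12.98
position: [0.5064, -0.0781, 0.2196]
ee_rot: [-0.0, 0.991, 0.133, 0.0]
ft_force: [0.6, 0.7, 0.4]
gripper_width: 0.997
grasp_force: 0.0
```

Emit:
{"fn": "send_rows", "kwargs": {"series": [[85,0,0,0,0,0,0],[85,0,0,0,0,0,0],[85,0,0,0,0,0,0]]}}

```text
clock: 13.35
position: [0.5067, -0.0761, 0.2199]
ee_rot: [-0.0, 0.991, 0.133, 0.0]
ft_force: [-0.2, 0.3, 0.6]
gripper_width: 0.996
grasp_force: 0.0
```

```bash
python3 -c "
from h import *
go([.507,-.077,.107])
im=read_camera('top');im2=read_camera('scene');z=lambda i,x,y,w,h,k:cv2.resize(i[y:y+h,x:x+w,::-1],None,fx=k,fy=k,interpolation=2)
cv2.imwrite('pics/c5.png',np.hstack([z(im,300,160,80,110,5),z(im2,290,165,80,110,5)]))
"
```

```text
t 13.35 pos [ 0.5067 -0.0761  0.2199] F [-0.2  0.3  0.6] w 0.996 g 0.0
tool y ang -74.69890827392018 z [ 0.  0. -1.] joints [-0.28  0.36  1.86  0.    0.92  1.03]
units xyz [1.000e-03 1.700e-02 1.882e+00]
```

View pics/c5.png

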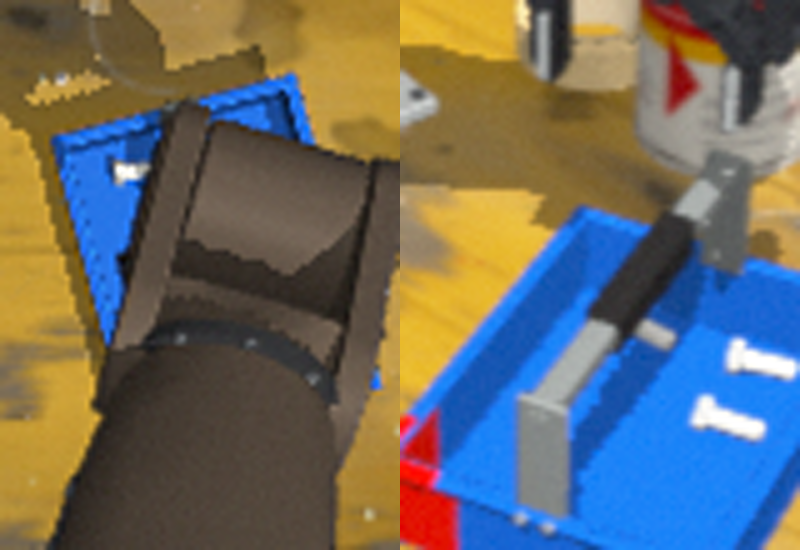

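The fingers straddle the handle line and the bolts are unmoved. Descending to grip.

Emit:
{"fn": "send_rows", "kwargs": {"series": [[85,0,0.017,0.25,0,0,0],[85,0,0,0.25,0,0,0],[85,0,0,0.25,0,0,0],[85,0,0,0.25,0,0,0],[85,0,0,0.25,0,0,0],[85,0,0,0.25,0,0,0],[85,0,0,0.25,0,0,0],[85,0,0,0.13,0,0,0],[85,0,0,0,0,0,0]]}}

```text
clock: 14.58
position: [0.5068, -0.0779, 0.1065]
ee_rot: [-0.0, 0.991, 0.132, -0.0]
ft_force: [0.4, -1.4, 0.1]
gripper_width: 0.995
grasp_force: 0.0
```

Emit:
{"fn": "send_rows", "kwargs": {"series": [[60,0,0,0,0,0,0],[45,0,0,0,0,0,0],[35,0,0,0,0,0,0],[25,0,0,0,0,0,0],[20,0,0,0,0,0,0],[15,0,0,0,0,0,0],[10,0,0,0,0,0,0],[10,0,0,0,0,0,0]], "squeeze": 40}}

```text
clock: 15.58
position: [0.507, -0.0779, 0.1072]
ee_rot: [0.0, 0.991, 0.132, 0.0]
ft_force: [-1.2, 0.6, 5.5]
gripper_width: 0.226
grasp_force: 40.0
```

Emit:
{"fn": "send_rows", "kwargs": {"series": [[10,0,0,0,0,0,0],[10,0,0,0,0,0,0],[10,0,0,0,0,0,0]], "squeeze": 100}}

```text
clock: 15.95
position: [0.5071, -0.078, 0.1073]
ee_rot: [0.0, 0.991, 0.132, 0.0]
ft_force: [-1.9, -0.2, 7.4]
gripper_width: 0.219
grasp_force: 98.1
```

Emit:
{"fn": "send_rows", "kwargs": {"series": [[10,0,0,-0.1,0,0,0],[10,0,0,-0.2,0,0,0],[10,0,0,-0.3,0,0,0],[10,0,0,-0.4,0,0,0],[10,0,0,-0.4,0,0,0],[10,0,0,-0.4,0,0,0],[10,0,0,-0.4,0,0,0],[10,0,0,-0.4,0,0,0],[10,0,0,-0.3,0,0,0],[10,0,0,-0.2,0,0,0]]}}

```text
clock: 17.2
position: [0.5067, -0.0779, 0.2941]
ee_rot: [0.0, 0.991, 0.132, 0.0]
ft_force: [0.0, -1.0, -3.8]
gripper_width: 0.217
grasp_force: 97.9
```

Emit:
{"fn": "send_rows", "kwargs": {"series": [[10,0,0,-0.2,0,0,0],[10,0,0,-0.1,0,0,0],[10,0,0,0,0,0,0],[10,0,0,0,0,0,0]]}}

```text
clock: 17.7
position: [0.5068, -0.0779, 0.3105]
ee_rot: [-0.0, 0.991, 0.132, -0.0]
ft_force: [-0.2, -0.1, -5.6]
gripper_width: 0.218
grasp_force: 97.9
```

```bash
python3 -c "
from h import *
go([.507,-.077,.31])
R=RT().as_matrix()
a=np.radians(15.2);d=np.radians(135)+a; dv=np.array([np.cos(d),np.sin(d),0]); ax=np.cross([0,0,1],dv)
print('axis world',ax,'tool',R.T@ax)
print(R)
"
```

```text
t 17.7 pos [ 0.5068 -0.0779  0.3105] F [-0.2 -0.1 -5.6] w 0.218 g 97.9
tool y ang -74.7788617117274 z [-0.001  0.    -1.   ] joints [-0.28  0.26  1.73  0.    1.15  1.02]
units xyz [ 0.008 -0.013  0.008]
axis world [-0.49697396 -0.86776545  0.        ] tool [-7.07367718e-01  7.06845734e-01  1.42750579e-04]
[[ 9.64919271e-01  2.62545141e-01 -9.21944895e-04]
 [ 2.62545558e-01 -9.64919529e-01  3.63499176e-04]
 [-7.94167692e-04 -5.92799897e-04 -9.99999509e-01]]
```

Emit:
{"fn": "send_rows", "kwargs": {"series": [[10,0,0,0,-0.2,0.2,0],[10,0,0,0,-0.35,0.35,0],[10,0,0,0,-0.35,0.35,0],[10,0,0,0,-0.35,0.35,0],[10,0,0,0,-0.35,0.35,0],[10,0,0,0,-0.35,0.35,0],[10,0,0,0,-0.35,0.35,0],[10,0,0,0,-0.35,0.35,0],[10,0,0,0,-0.35,0.35,0]]}}

```text
clock: 18.82
position: [0.5066, -0.0778, 0.3107]
ee_rot: [0.09, 0.98, 0.131, 0.118]
ft_force: [0.9, -0.5, -5.1]
gripper_width: 0.22
grasp_force: 97.9
```

```bash
python3 -c "
from h import *
go([.507,-.077,.31])
R=RT().as_matrix();print(np.degrees(np.arccos(-R[2,2])),'x up',np.degrees(np.arcsin(R[2,0])),'y down',np.degrees(np.arcsin(R[2,1])))
"
```

```text
t 18.825 pos [ 0.5066 -0.0778  0.3107] F [ 0.9 -0.5 -5.1] w 0.22 g 97.9
tool y ang -76.05584048411582 z [ 0.254 -0.145 -0.956] joints [-0.24  0.17  1.89 -0.11  0.8   1.13]
units xyz [ 0.007 -0.014  0.011]
17.01863580266523 x up 11.945623914811176 y down 11.942654665422461
```

Emit:
{"fn": "send_rows", "kwargs": {"series": [[10,0,0,0,-0.35,0.35,0],[10,0,0,0,-0.35,0.35,0],[10,0,0,0,-0.35,0.35,0],[10,0,0,0,-0.35,0.35,0],[10,0,0,0,-0.35,0.35,0],[10,0,0,0,-0.35,0.35,0],[10,0,0,0,-0.35,0.35,0],[10,0,0,0,-0.35,0.35,0],[10,0,0,0,-0.35,0.35,0],[10,0,0,0,-0.25,0.25,0]]}}

```text
clock: 20.08
position: [0.5064, -0.0777, 0.3106]
ee_rot: [0.189, 0.942, 0.126, 0.247]
ft_force: [0.0, -0.5, -5.0]
gripper_width: 0.215
grasp_force: 98.1
```

Emit:
{"fn": "send_rows", "kwargs": {"series": [[10,0,0,0,0,0,0],[10,0,0,0,0,0,0],[10,0,0,0,0,0,0],[10,0,0,0,0,0,0],[10,0,0,0,0,0,0],[10,0,0,0,0,0,0],[10,0,0,0,0,0,0],[10,0,0,0,0,0,0]]}}

```text
clock: 21.08
position: [0.5069, -0.0779, 0.311]
ee_rot: [0.189, 0.942, 0.126, 0.247]
ft_force: [0.6, 0.5, -4.6]
gripper_width: 0.215
grasp_force: 98.1
```

```bash
python3 -c "
from h import *
go([.507,-.077,.31])
R=RT().as_matrix();print(np.degrees(np.arccos(-R[2,2])),'x up',np.degrees(np.arcsin(R[2,0])),'y down',np.degrees(np.arcsin(R[2,1])))
im=read_camera('top');im2=read_camera('scene');z=lambda i,x,y,w,h,k:cv2.resize(i[y:y+h,x:x+w,::-1],None,fx=k,fy=k,interpolation=2)
cv2.imwrite('pics/c6.png',np.hstack([z(im,280,150,100,145,4),z(im2,260,120,100,145,4)]))
"
```

```text
t 21.075 pos [ 0.5069 -0.0779  0.311 ] F [ 0.6  0.5 -4.6] w 0.215 g 98.1
tool y ang -80.88094959542182 z [ 0.513 -0.293 -0.807] joints [-0.19  0.11  2.07 -0.51  0.4   1.54]
units xyz [-0.001 -0.021  0.009]
36.20248838770818 x up 24.691448145071874 y down 24.68067496819131
```

View pics/c6.png

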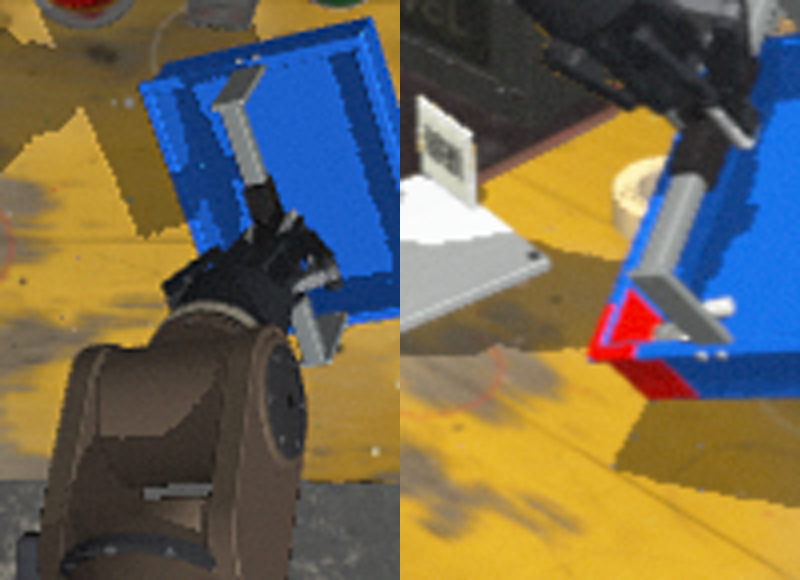

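The bolts have left the far end. One is visible near the -x wall at scene pixel (340,196), and the others are hidden by the post or in the corner. I'll cast the white pixels onto the tilted floor.

```bash
cat >>h.py <<'E'
def tote():
    R=RT().as_matrix(); p=sense()["position"]-R[:,2]*.008; Rt=np.c_[R[:,0],-R[:,1],-R[:,2]]; return Rt,p-Rt[:,2]*.115
def bolts(fn=None):
    Rt,o=tote(); W=lambda p:o+Rt@np.array(p)
    im=read_camera("scene").astype(int)
    print("corner z",W([-.105,.08,.005])[2])
    print("rim red scene px",S.proj(W([-.115,.09,.055]))[0],"top px",T.proj(W([-.115,.09,.055]))[0])
    m=((im.min(2)>125)&(np.ptp(im,axis=2)<40)).astype(np.uint8)
    k,l,st,c=cv2.connectedComponentsWithStats(m)
    for i in range(1,k):
        if st[i,4]<4: continue
        d=S.R.T@np.linalg.inv(S.K)@np.array([*c[i],1.]); n=Rt[:,2]; x=S.c+d*(n@(W([0,0,.012])-S.c))/(n@d); q=Rt.T@(x-o)
        if abs(q[0])<.125 and abs(q[1])<.1: print(st[i],c[i].round(1),"tote",q.round(3),"dist",np.linalg.norm(q-[-.105,.08,.005]).round(3))
    # predicted pixels of the post (x -107) footprint and floor line along -x wall
    for y in(.08,.05,.02,-.01,-.04,-.08): print(y,S.proj(W([-.095,y,.01]))[0].round(0),end=" ")
    return im
E
python3 -c "
from h import *
im=bolts()
z=cv2.resize(im[170:235,295:395,::-1].astype(np.uint8),None,fx=8,fy=8,interpolation=2)
cv2.imwrite('pics/c7.png',z)
"
```

```text
corner z 0.151399786277722
rim red scene px [305.42015721 208.9099248 ] top px [337.18291824 235.33169375]
[338 148  10   9  29] [342.9 152.2] tote [0.08  0.086 0.012] dist 0.185
[317 164  26  41 264] [329.5 180.7] tote [-0.007  0.094  0.012] dist 0.1
[324 201   9   4  26] [327.2 202.8] tote [-0.072  0.074  0.012] dist 0.035
0.08 [323. 212.] 0.05 [333. 211.] 0.02 [343. 211.] -0.01 [354. 211.] -0.04 [365. 210.] -0.08 [380. 210.]
```

View pics/c7.png

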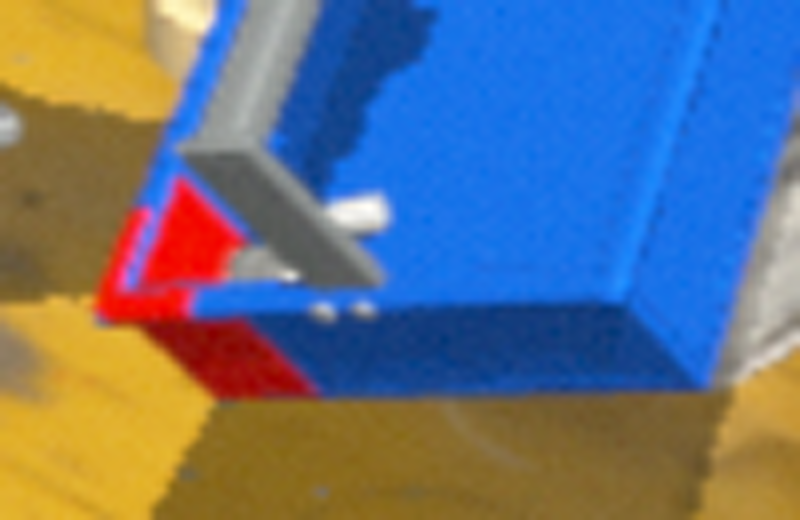

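Two bolts show at the red corner and the third is hidden behind the post. A gentle rock will settle any that's caught, then I'll recheck.

Emit:
{"fn": "send_rows", "kwargs": {"series": [[10,0,0,0,-0.6,0,0],[10,0,0,0,-0.6,0,0],[10,0,0,0,-0.6,0,0],[10,0,0,0,0,0,0],[10,0,0,0,0,0,0],[10,0,0,0,0.6,0,0],[10,0,0,0,0.6,0,0],[10,0,0,0,0.6,0,0],[10,0,0,0,0,0,0],[10,0,0,0,0,0,0]]}}

```text
clock: 22.48
position: [0.5068, -0.0782, 0.311]
ee_rot: [0.189, 0.942, 0.126, 0.247]
ft_force: [0.3, 0.9, -5.9]
gripper_width: 0.215
grasp_force: 98.1
```

Emit:
{"fn": "send_rows", "kwargs": {"series": [[10,0,0,0,0,0.6,0],[10,0,0,0,0,0.6,0],[10,0,0,0,0,0.6,0],[10,0,0,0,0,0,0],[10,0,0,0,0,0,0],[10,0,0,0,0,-0.6,0],[10,0,0,0,0,-0.6,0],[10,0,0,0,0,-0.6,0],[10,0,0,0,0,0,0],[10,0,0,0,0,0,0]]}}

```text
clock: 23.72
position: [0.5069, -0.0778, 0.3109]
ee_rot: [0.189, 0.942, 0.126, 0.247]
ft_force: [-1.1, -0.6, -4.2]
gripper_width: 0.214
grasp_force: 98.1
```

Emit:
{"fn": "send_rows", "kwargs": {"series": [[10,0,0,0,0,0,0],[10,0,0,0,0,0,0],[10,0,0,0,0,0,0],[10,0,0,0,0,0,0],[10,0,0,0,0,0,0],[10,0,0,0,0,0,0],[10,0,0,0,0,0,0],[10,0,0,0,0,0,0]]}}

```text
clock: 24.72
position: [0.5069, -0.078, 0.311]
ee_rot: [0.189, 0.942, 0.126, 0.247]
ft_force: [0.4, 0.8, -4.7]
gripper_width: 0.221
grasp_force: 98.1
```

```bash
python3 -c "
from h import *
im=bolts(); t=read_camera('top')
R=RT().as_matrix();print(np.degrees(np.arccos(-R[2,2])),'x up',np.degrees(np.arcsin(R[2,0])),'y down',np.degrees(np.arcsin(R[2,1])))
go([.507,-.077,.31])
Rt,o=tote(); print([T.proj(o+Rt@np.array([-.095,y,.01]))[0].round(0).tolist() for y in(.08,.04,0,-.04,-.08)],[T.proj(o+Rt@np.array([x,.075,.01]))[0].round(0).tolist() for x in(-.05,-.02,0,.05)])
f=lambda i,x,y,w,h,k:cv2.resize(i[y:y+h,x:x+w,::-1].astype(np.uint8),None,fx=k,fy=k,interpolation=2)
cv2.imwrite('pics/c8.png',np.hstack([f(im,295,160,65,80,6),f(t,315,180,65,80,6)]))
"
```

```text
corner z 0.15140523474189832
rim red scene px [305.42429401 208.91170301] top px [337.18833953 235.3330527 ]
[338 147  10  10  30] [342.8 152. ] tote [0.08  0.086 0.012] dist 0.185
[317 164  26  41 265] [329.4 180.9] tote [-0.007  0.094  0.012] dist 0.099
[324 201   9   4  25] [327.1 202.8] tote [-0.072  0.075  0.012] dist 0.035
0.08 [323. 212.] 0.05 [333. 211.] 0.02 [343. 211.] -0.01 [354. 211.] -0.04 [365. 210.] -0.08 [380. 210.] 36.202955203333296 x up 24.690025107028397 y down 24.68268477267734
t 24.825 pos [ 0.5069 -0.078   0.311 ] F [ 0.6 -0.1 -4.3] w 0.219 g 98.1
tool y ang -80.88091701502405 z [ 0.513 -0.293 -0.807] joints [-0.19  0.11  2.07 -0.51  0.4   1.54]
units xyz [-0.001 -0.021  0.009]
[[342.0, 223.0], [353.0, 221.0], [365.0, 219.0], [377.0, 217.0], [389.0, 215.0]] [[339.0, 210.0], [336.0, 202.0], [334.0, 197.0], [329.0, 183.0]]
```

View pics/c8.png

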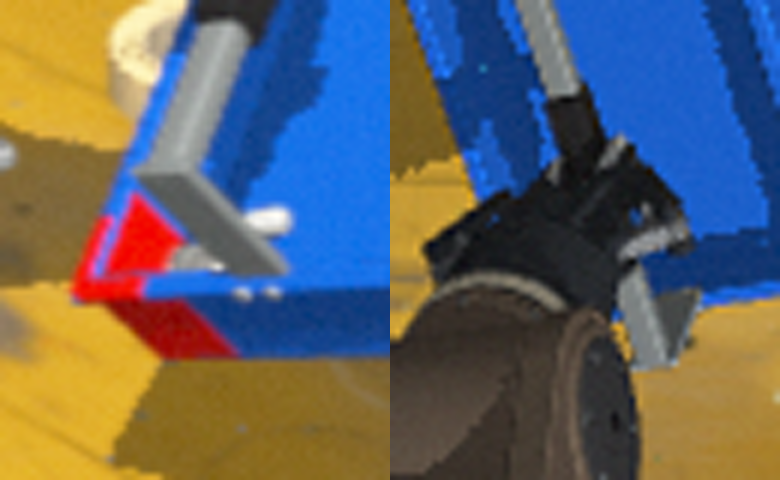

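The bolts stay put after rocking. Every floor area more than about 100 mm from the red corner is visible and empty in one view or the other, so all three bolts are in the corner. Tilt is 36.2 degrees and the corner is 151 mm up. Handing in.

```bash
python3 -c "
from plant import *
print(job_done())"
```

```text
the job is handed in; nothing more can be done
None
```

I handed the job in at about 25 s of the 58 s allowed, no verdict came back: the trigger was squeezed to its stop and released, and the tote is held still at 36 degrees with the red corner lowest, about 150 mm up. Two bolts are visible at that corner; the third was hidden behind the handle post, so I inferred it is there because the visible floor elsewhere was empty.

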